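# Hang the used-tip bin on its stand and tug-test it

## Task

Put the emptied used-tip bin back on its stand: bring its back up to the carrier plate, let both stud heads go through the two keyholes, and lower it until it hangs on both studs. Before you let go, tug it gently downwards with about 10 N for about half a second so that you know both studs hold it; then release it and leave it hanging straight, clear of the bench. Be gentle with the stand throughout and leave the other things on the bench where they are.

Things in the scene. Friction and masses are not known exactly. Their poses are not given: they have to be found in the camera images.
- bin: Used-tip bin: open-topped white plastic bin standing on the bench, 104 mm wide (y), 84 mm deep (x), 0.17 to 0.35 kg. Origin: centre of its underside; z up, +x to its back, -x to its front. Walls and floor 4 mm; front and sides 74 mm high, the back 92 mm. Two upright keyholes in the back wall, label holder on the front wall.
- grip (a point): Place to grip the bin from above, one finger inside it: middle of its front wall with the label holder, (-42.5, 0, 52) mm in the bin's frame, axes as the bin's. Wall and holder are 9 mm thick together (x = -47 to -38 mm); the holder is 60 mm wide and spans z = 28 to 68 mm.
- keyholes (a point): Midway between the bin's two keyholes on the rear face of its back wall: (42, 0, 57) mm in the bin's frame, axes as the bin's. Keyholes at y = -32 and +32 mm: each a hole 18 mm across with its centre at z = 57 mm of the bin, bevelled into a slot 9 mm wide that runs up from it and ends at z = 76 mm. Back wall 4 mm thick.
- stand: Accessory stand bolted to the bench: grey foot plate 8 mm thick (x = -70 to 27 mm, 164 mm wide), two aluminium posts 200 mm high, and in front of them an aluminium carrier plate 164 mm wide, 100 mm high. Origin: on the bench, under the middle of the carrier plate's front face; z up, +x through the plate to the back: the plate's face is x = 0 and looks to -x.
- stud_zone (a point): Point of the stand at (0, 0, 152) mm, axes as the stand's: middle of the range in which the studs may stand. The carrier plate is clamped anew each time and its height is NOT reported: both studs' axes lie level, anywhere from 134 to 170 mm above the bench, to be found by eye or feel. Plate reaches from 82 mm below to 18 mm above them.
- stud_heads (a point): Point of the stand at (-11, 0, 152) mm, in the plane of the stud heads' outer faces. Two steel studs stick out of the plate at y = -32 and +32 mm: neck 6 mm thick, 7 mm long, then a head 12 mm across, 4 mm thick. The hanging bin's slot ends rest on the necks, stud axis 73 mm above its underside. All rigid: 25 N between bin and stand is too much. Two clamp knobs at y = +-73 mm stand out 16 mm.
- timer: Bystander: white digital bench timer, 66 x 66 x 18 mm. Origin: centre of its underside, z up. Leave it where it is.
- beaker: Bystander: small glass beaker, 56 mm across, 69 mm high. Origin: centre of its underside, z up. Leave it where it is.
- reagent: Bystander: brown-shouldered control bottle with screw cap, 33 mm across, 62 mm high. Origin: centre of its underside, z up. Leave it where it is.
- vial: Bystander: small white vial with wide cap, 25 mm across, 46 mm high. Origin: centre of its underside, z up. Leave it where it is.
- tip_box: Bystander: pipette-tip box with clear lid, 94 x 122 x 74 mm. Origin: centre of its underside, z up. Leave it where it is.

How it is judged:
By the outcome, as a careful person would: the job done as asked, in the order asked, and still so for the second after the job is handed in, with the robot touching nothing.
It also fails if it takes over 70 s, if anything falls off the work surface, if the arm or the gripper's body presses on something with over 40 N, if the wrist force passes 120 N, or if a joint passes its speed limit or range.

## Robot

A 6-joint arm with a two-finger parallel gripper is mounted at the origin on a cart in front of the work surface, level with it; the furniture and walls round the work are solid. World frame = base frame: x ahead of the robot, y to its left, z up, the work surface at z = 0. Lengths are in m, angles in rad, forces in N, time in s.
With the tool pointing down it reaches from about 0.325 to 0.9 m from the base axis. Payload 6.1 kg.
Tool frame: the origin (TCP) lies at the very end of the fingers, on their centre line; the grasp point (between the pads) lies 19 mm behind it; z points along the fingers, y is the line along which they close (so a half turn about z gives the same grasp; the last joint's range is limited). The gripper opens to 87 mm and grips with 3 to 60 N. Pads are 19 mm wide; open, the fingers measure 117 mm over their backs; the gripper's body (75 mm by 190 mm) begins 51 mm behind the grasp point.
Start: joints at [-1.288, 0.22, 1.526, -0, 1.395, -0.126], TCP at [0.248, -0.573, 0.223] pointing down, gripper open.
Joint ranges: [-2.98, 2.98], [-0.91, 2.08], [0.09, 2.57], [-1.24, 4.39], [0.2, 2.65], [-2.68, 2.68]. Speed limits (rad/s): [2.57, 2.57, 3.01, 3.14, 3.14, 3.14].

## Interface

Orientations are given as a unit quaternion [w, x, y, z].
In Python, from plant import r, imaging gives the robot as it stands.
- The arm moves only by the tool step_arm, never from a script. Its argument "motion" is a list that holds one entry, the list of rows, each a list of 7 numbers: the finger opening in mm, from 0 to 87, then the shift along the world's x, y, z in mm, then the turn, a rotation vector about the world's x, y, z in rad. A call has 1 to 5 rows; each row is the pose to reach, as a shift and turn from the pose commanded when the call began; what a row does not reach only later rows make up. A row lasts 1/8 s, in which the tool goes at most 62.5 mm and 10.7 degrees, less where a joint would pass 70% of its speed; a pose out of reach is approached as far as the arm can. A call with a gripper value outside its range is refused whole. The fingers move at their own pace and stop on an object; "newtons" is the grip in N (left out, the last holds). Time passes only in rows, so rows that repeat a pose let the fingers close. It gives the time, the measured TCP pose, the force, the opening and the grip force at its end, in the units of the state.
- r.state(): the state, without advancing time (a new reading comes with each control period).
- imaging.capture(name): name is "side" or "top"; returns the picture (480x640x3 uint8, red, green, blue); there is no depth.
- imaging.camera_model(name): a dict with "intrinsics" (3x3 intrinsics, pixels), "k1" (the pictures are not rectified: a ray, as slopes to the right and down, at radius r is drawn at 1 + k1 r^2 times it, then the intrinsics apply), "R" (3x3) and "t" (3): a world point X has camera coordinates R X + t. Camera axes: x right, y down, z forward; pixel columns grow to the right and rows downward; lengths in m; the calibration is good to about 2 mm. A picture is of the moment at which its call begins. camera_model takes no time and is no camera call.
- r.hand_in(): hands the job in; it is judged then, once.
The state is a dict: "clock": time; "joint_positions": joint angles; "qd": joint speeds; "joint_torque": joint torques, N m; "tcp_pos": TCP position; "orientation": TCP orientation; "force": force on the tool from outside, world axes, zero at the start; "torque": the same for the moment, N m; "opening": opening from 0.0 (shut) to 1.0 (fully open); "finger_force": force on a finger pad.
Only numpy, scipy, OpenCV 4.12 (cv2) and the standard library are available. Lean on these libraries where they do the work, as an engineer would, in place of code of your own. Each camera call takes 0.05 s, during which the arm holds its last target. There are 200 camera calls.

## Working session

There is one attempt and no reset: what is moved stays moved. The work goes in short steps, Python scripts to look and compute and a tool call to move; the robot and the scene stay as the last step left them, time stands still between calls to the robot, and variables do not carry over. Pictures are saved under pics/ and viewed, at most 10 in all, crops included, and the job is handed in when it is done.

Besides the shell and the picture viewer there is one more tool, called in YAML: its name, and indented under it one key for each argument. step_arm: Moves the arm, as the interface text tells. Its arguments: {"type":"object","properties":{"motion":{"type":"array","items":{"type":"array","items":{"type":"array","items":{"type":"number"}}}},"newtons":{"type":"number"}},"required":["motion"]}

```bash
ls; mkdir -p pics
python3 - <<'E'
from plant import r, imaging
import cv2
for n in("side","top"):
    cv2.imwrite(f"pics/{n}0.png",imaging.capture(n)[:,:,::-1]); m=imaging.camera_model(n)
    print(n,m, -m["R"].T@m["t"] if hasattr(m["R"],"T") else "")
print(r.state())
E
```

```text
pics
side {'intrinsics': array([[624.74143749,   0.        , 326.44196506],
       [  0.        , 624.74143749, 244.16829531],
       [  0.        ,   0.        ,   1.        ]]), 'k1': -0.019754223550267846, 'R': array([[-0.90418515, -0.42689892,  0.0143708 ],
       [-0.27599685,  0.55823061, -0.78243487],
       [ 0.32599838, -0.71143229, -0.62256658]]), 't': array([0.45522788, 0.22193195, 1.13192281])} [0.10385781 0.87573352 0.87180263]
top {'intrinsics': array([[487.59637381,   0.        , 318.20229023],
       [  0.        , 487.59637381, 243.04325961],
       [  0.        ,   0.        ,   1.        ]]), 'k1': -0.06310978503599422, 'R': array([[ 0.0470599 , -0.99887975,  0.00496033],
       [-0.97559851, -0.04702808, -0.21446654],
       [ 0.21445956,  0.00525348, -0.97671874]]), 't': array([0.00863743, 0.52965132, 0.87806926])} [0.32801022 0.02892332 0.97117634]
{'clock': 0.1, 'joint_positions': array([-1.28812924e+00,  2.21158205e-01,  1.52749859e+00,  1.56752474e-05,
        1.39470532e+00, -1.26074265e-01]), 'qd': array([ 6.67965366e-05, -2.90018951e-03, -6.59881443e-04, -1.88325438e-04,
        6.36336365e-04, -2.05861484e-03]), 'joint_torque': array([ 1.17170439e-03, -4.95946062e+01, -3.88517475e+01,  7.02432613e-02,
        5.15880506e-02, -4.05183027e-05]), 'tcp_pos': array([ 0.24826739, -0.57296291,  0.22153887]), 'orientation': array([-8.82627879e-04,  9.79188797e-01,  2.02949541e-01, -6.15092425e-05]), 'force': array([-0.10923726,  0.6003845 ,  0.74914811]), 'torque': array([-0.03567796, -0.03627419, -0.01670819]), 'finger_force': 0.0, 'opening': 1.0051506776351704}
```

View pics/side0.png

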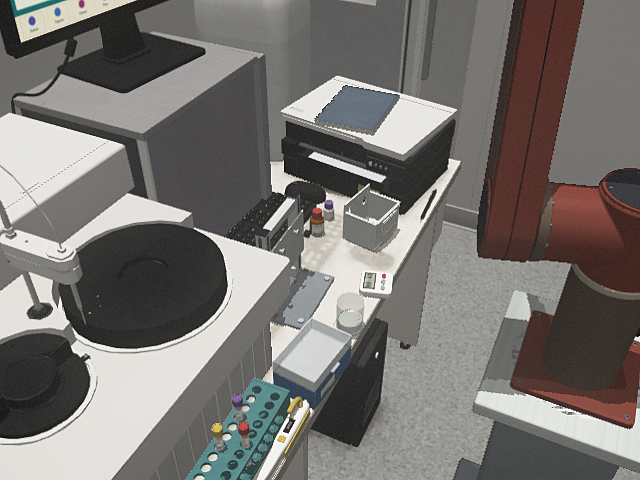

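View pics/top0.png

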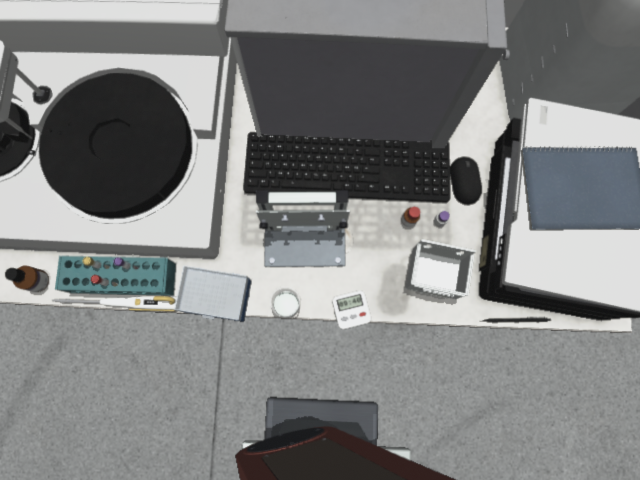

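The side view shows the bin at about (372,220), stand plate at (285,240), timer at (376,284) and beaker at (350,308). The top view shows the bin at (440,270), plate at (303,216), foot plate at (305,252), timer at (352,310) and beaker at (286,304). I'll enlarge both.

Run:
```python
import cv2, numpy as np
t=cv2.imread("pics/top0.png");s=cv2.imread("pics/side0.png")
cv2.imwrite("pics/topc.png",cv2.resize(t[180:340,250:490],(792,528),interpolation=cv2.INTER_CUBIC))
cv2.imwrite("pics/sidec.png",cv2.resize(s[175:335,250:410],(600,600),interpolation=cv2.INTER_CUBIC))
```

```text
(no output)
```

View pics/topc.png

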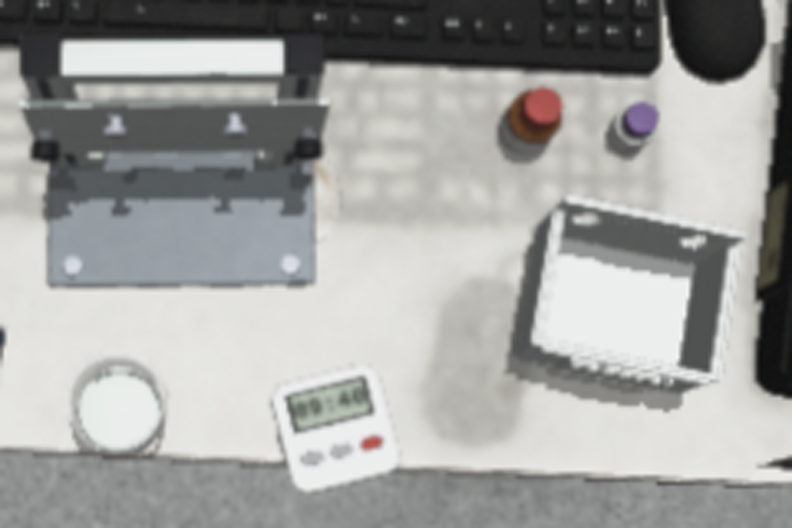

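View pics/sidec.png

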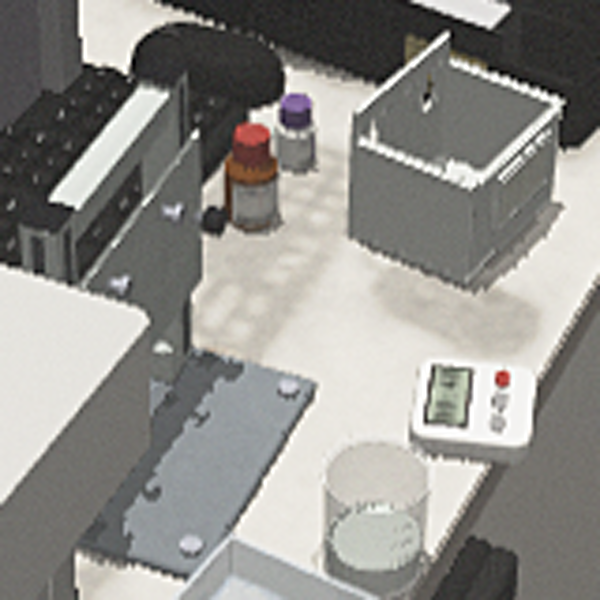

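The crops show the stud heads (top crop (115,126),(235,124); side crop (119,284),(173,210)), foot plate front corners (48,285),(315,285), bin back top corners, and rim and base corners. I'll triangulate these.

```bash
cat > g.py <<'E'
from plant import r, imaging
import numpy as np, cv2
M={n:imaging.camera_model(n) for n in("side","top")}
def und(n,p):
    m=M[n]; return cv2.undistortPoints(np.array([[p]],float),m["intrinsics"],np.array([m["k1"],0,0,0,0.]))[0,0]
def plane(n,p,z):
    m=M[n]; d=m["R"].T@np.append(und(n,p),1); c=-m["R"].T@m["t"]; return c+d*(z-c[2])/d[2]
def tri(pt,ps):
    P=[np.c_[M[n]["R"],M[n]["t"]] for n in("top","side")]
    X=cv2.triangulatePoints(P[0],P[1],und("top",pt),und("side",ps)); return X[:3,0]/X[3,0]
def proj(n,X):
    m=M[n]; return cv2.projectPoints(np.array([X],float),cv2.Rodrigues(m["R"])[0],m["t"],m["intrinsics"],np.array([m["k1"],0,0,0,0.]))[0][0,0]
T=lambda x,y:(250+x/3.3-.35,180+y/3.3-.35)
S=lambda x,y:(250+x/3.75-.37,175+y/3.75-.37)
E
python3 - <<'E'
from g import *
np.set_printoptions(precision=1,suppress=True)
for k,a,b in [("studL",(115,127),(119,285)),("studR",(235,125),(174,210)),("plateTopR",(329,102),(196,137)),("binBL",(567,200),(353,113)),("binBR",(742,238),(450,37)),("binFL",(535,345),(473,185)),("binFR",(718,382),(563,103)),("boltR",(290,264),(289,386)),("boltL",(72,264),(191,544))]:
    X=tri(T(*a),S(*b)); print(k,X*1e3,proj("top",X)-T(*a),proj("side",X)-S(*b))
for k,p,z in [("footL",(48,285),8),("footR",(315,285),8),("bBL",(567,200),92),("bBR",(742,238),92),("bFL",(535,345),74),("bFR",(718,382),74),("base",(510,372),0)]: print(k,plane("top",T(*p),z/1e3)*1e3)
for k,p,z in [("footR",(315,382),8),("footL",(184,577),8),("bBL",(353,113),92),("bBR",(450,37),92),("bFL",(473,185),74),("bFR",(563,103),74),("baseFL",(478,290),0),("baseBL",(350,208),0)]: print("side",k,plane("side",S(*p),z/1e3)*1e3)
E
```

```text
studL [552.8  95.  141. ] [-0.1 -0.2] [0.2 0.1]
studR [556.   30.8 142.9] [0. 0.] [-0. -0.]
plateTopR [568.1 -18.2 153.6] [-0. -0.] [0. 0.]
binBL [ 536.5 -157.4   91.6] [-0.1 -0.5] [0.4 0.1]
binBR [ 517.8 -256.6   92.2] [0.1 0.3] [-0.3 -0.1]
binFL [ 455.3 -142.9   76.2] [-0.  -0.2] [0.2 0. ]
binFR [ 439.  -247.3   73.3] [0. 0.] [-0. -0.]
boltR [506.2  -6.2  12.4] [0.  0.1] [-0.1 -0. ]
boltL [499.7 125.7  12. ] [0.1 0.2] [-0.2 -0.1]
footL [487.2 139.9   8. ]
footR [495.  -21.9   8. ]
bBL [ 535.6 -157.5   92. ]
bBR [ 518.5 -256.6   92. ]
bFL [ 455.2 -143.4   74. ]
bFR [ 439.  -247.1   74. ]
base [ 448.5 -142.6    0. ]
side footR [496.5 -20.1   8. ]
side footL [493.7 144.4   8. ]
side bBL [ 537.2 -156.8   92. ]
side bBR [ 517.2 -257.    92. ]
side bFL [ 456.5 -145.7   74. ]
side bFR [ 438.7 -246.4   74. ]
side baseFL [ 448.1 -145.1    0. ]
side baseBL [ 548.4 -184.6   -0. ]
```

Run:
```python
from g import *
np.set_printoptions(precision=1,suppress=True)
for k,a,b in [("barFR",(285,75),(163,92)),("barFL",(62,75),(52,208))]:
    X=tri(T(*a),S(*b)); print(k,X*1e3,proj("top",X)-T(*a))
for p in [(62,75),(285,75),(285,40)]: print(plane("top",T(*p),.2)*1e3)
print("printer",tri((501,309),(398,157))*1e3)
# zoomed views of stand for stud height and plate
t=cv2.imread("pics/top0.png");s=cv2.imread("pics/side0.png")
a=cv2.resize(t[185:240,250:360],None,fx=7,fy=7,interpolation=cv2.INTER_CUBIC)
b=cv2.resize(s[205:270,255:310],None,fx=7,fy=7,interpolation=cv2.INTER_CUBIC)
b=b[:]; c=np.zeros((600,800,3),np.uint8)
cv2.imwrite("pics/stA.png",a);
# predicted pixel positions for stud hypotheses
c0=np.array([565,62,0]);th=.047
ex=np.array([np.cos(th),np.sin(th),0]);ey=np.array([-np.sin(th),np.cos(th),0])
for h in (134,138,142,146):
  for y in(32,-32):
    X=c0-11*ex+y*ey+[0,0,h]; q=proj("top",X/1e3);w=proj("side",X/1e3)
    print(h,y,(q+.35-[250,180])*3.3,(w+.37-[250,175])*3.75)
  X=c0-82*ey+[0,0,h+18];q=proj("top",X/1e3);w=proj("side",X/1e3);print(" corner",(q+.35-[250,180])*3.3,(w+.37-[250,175])*3.75)
cv2.imwrite("pics/stB.png",b)
```

```text
barFR [570.9   7.5 196.3] [-0.3 -1.4]
barFL [567.8 120.2 198.7] [-0.8 -3.1]
[562.  118.3 200. ]
[567.4   6.9 200. ]
[585.8   7.7 200. ]
printer [ 430.8 -263.6  181.6]
134 32 [118.4 130.3] [122.1 294.6]
134 -32 [237.3 130.4] [176.1 222.5]
 corner [332.1 101.6] [196.3 137.4]
138 32 [118.  128.3] [121.9 288.3]
138 -32 [237.4 128.5] [176.  216.3]
 corner [332.6  99.5] [196.2 131.3]
142 32 [117.5 126.3] [121.7 282. ]
142 -32 [237.5 126.5] [175.9 210.1]
 corner [333.1  97.3] [196.2 125. ]
146 32 [117.1 124.3] [121.4 275.7]
146 -32 [237.6 124.5] [175.8 203.9]
 corner [333.7  95.2] [196.1 118.8]
```

View pics/stA.png

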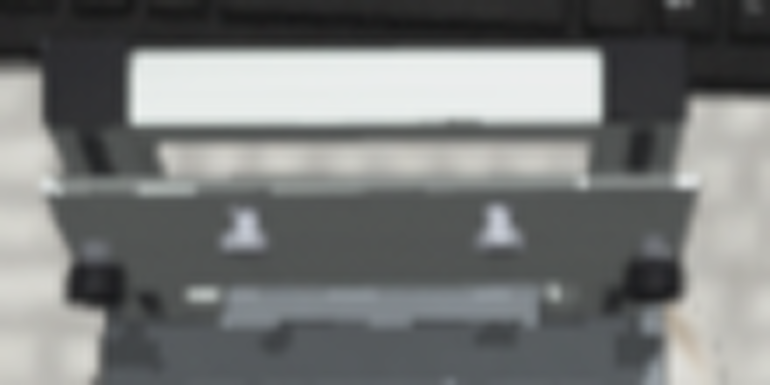

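View pics/stB.png

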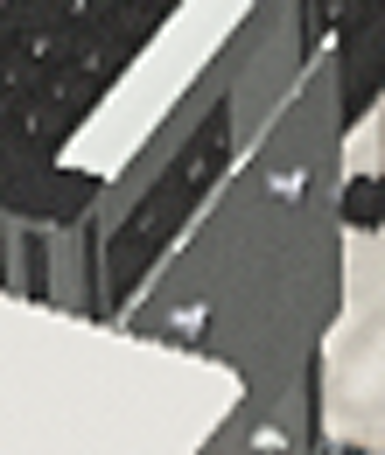

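The enlargements show the plate's bright top edge with both studs below it. The top crop has stud heads at (244,238) and (499,236) and the crossbar's front edge at y=125. In the side crop the studs are at about (185,322) and (287,185), and the crossbar's front-left corner is at (110,180).

Run:
```python
from g import *
np.set_printoptions(precision=1,suppress=True)
A=lambda x,y:(250+x/7-.43,185+y/7-.43)
B=lambda x,y:(255+x/7-.43,205+y/7-.43)
for k,a,b in [("barFL",(130,125),(110,180)),("plR",(697,182),(332,40)),("headL",(244,243),(180,328)),("headR",(500,241),(280,188))]:
    X=tri(A(*a),B(*b)); print(k,X*1e3,proj("top",X)-A(*a),proj("side",X)-B(*b))
for p in [(130,125),(603,125),(603,48),(47,185),(697,182)]: print([plane("top",A(*p),z)*1e3 for z in (.16,.2)])
# bar bottom-front edge at x~572 : side px
c=-M["side"]["R"].T@M["side"]["t"]
for p in [(110,240),(230,95)]:
    d=M["side"]["R"].T@np.append(und("side",B(*p)),1); 
    for x in (.57,.58): print(p,(c+d*(x-c[0])/d[0])*1e3)
```

```text
barFL [561.  118.5 201.9] [0.1 0.2] [-0.2 -0.1]
plR [567.4 -17.6 156.3] [-0.  -0.1] [0.1 0. ]
headL [552.9  95.7 138.8] [-0.3 -1.2] [1.1 0.3]
headR [556.4  31.2 140.1] [-0.3 -1.3] [1.2 0.4]
[array([574. , 123.5, 160. ]), array([561.9, 118.8, 200. ])]
[array([579.7,   6.3, 160. ]), array([567.3,   7.4, 200. ])]
[array([599.7,   7.1, 160. ]), array([586.3,   8.2, 200. ])]
[array([557.6, 142.9, 160. ]), array([546.3, 137.3, 200. ])]
[array([566.2, -17.5, 160. ]), array([554.4, -15.2, 200. ])]
(110, 240) [570.  104.4 169.5]
(110, 240) [580.   87.9 154.4]
(230, 95) [570.   38.  172.7]
(230, 95) [580.   20.  157.7]
```

step_arm:
  motion:
    - [[60,8,60,0,0,0,0.18],[60,16,120,0,0,0,0.36],[60,24,180,0,0,0,0.54],[60,32,240,0,0,0,0.72],[60,50,300,0,0,0,0.9]]

```text
clock: 0.72
tcp_pos: [0.298, -0.2717, 0.2221]
orientation: [-0.0, 0.792, 0.61, 0.0]
force: [1.2, 0.4, 0.3]
opening: 0.697
finger_force: 0.0
```

step_arm:
  motion:
    - [[60,50,26,0,0,0,0.03],[60,100,52,0,0,0,0.06],[60,149,77,-30,0,0,0.094],[60,149,77,-50,0,0,0.094],[60,149,77,-50,0,0,0.094]]

```text
clock: 1.35
tcp_pos: [0.4461, -0.1951, 0.1702]
orientation: [-0.003, 0.763, 0.646, -0.001]
force: [0.1, 1.2, 0.5]
opening: 0.691
finger_force: 0.0
```

Run:
```python
from g import *
np.set_printoptions(precision=4,suppress=True)
t=imaging.capture("top")[150:390,280:600,::-1];s=imaging.capture("side")[60:300,240:480,::-1]
c=np.hstack([cv2.resize(t,(400,300)),cv2.resize(s,(300,300))])
cv2.imwrite("pics/v2.png",cv2.resize(c,(798,342),interpolation=cv2.INTER_CUBIC)); st=r.state();print(st["tcp_pos"],st["orientation"])
```

```text
[ 0.4472 -0.1968  0.1728] [-0.0001  0.7641  0.6451 -0.0001]
```

View pics/v2.png

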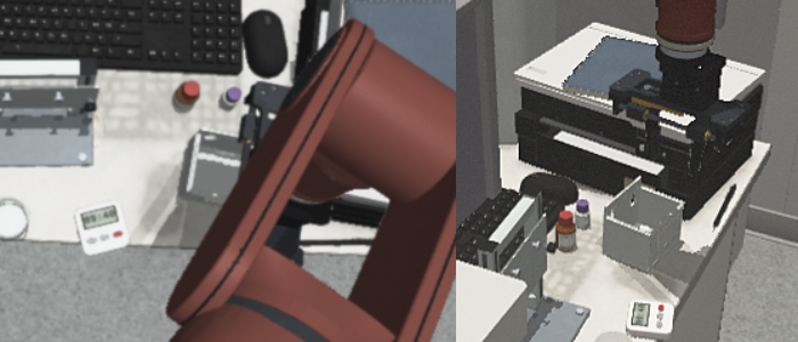

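The view shows the gripper body's long side (190 mm) along the closing direction. With the front-wall grip that would reach about 10 mm past the plate face, into the crossbar between the posts (z about 175–200). Gripping the bin's +y side wall avoids that, so I'm checking clearance to the analyser on the left.

Run:
```python
from g import *
np.set_printoptions(precision=1,suppress=True)
print(tri((212,256),(288,261))*1e3, tri((215,250),(289,258))*1e3)
for z in (.1,.15,.2,.25): print(z,plane("top",(219,250),z)*1e3,plane("side",(289,259),z)*1e3)
print(r.state()["joint_positions"])
```

```text
[471.7 200.8 223. ] [477.2 195.2 224.5]
0.1 [497.6 214.  100. ] [553.   67.2 100. ]
0.15 [487.8 203.4 150. ] [523.9 119.5 150. ]
0.2 [478.1 192.7 200. ] [494.8 171.9 200. ]
0.25 [468.4 182.1 250. ] [465.7 224.3 250. ]
[-0.6 -0.1  1.9 -0.   1.3 -0.4]
```

Analyser edge is at y≈0.197, top z≈0.224, so a +y-wall grip at the stand would hit it, and a −y-wall grip now would hit the printer. My plan is to turn the bin −90° with the suggested front grip and set it down. Then I regrip it on its −y wall and hang it from there.

step_arm:
  motion:
    - [[60,0,0,-40,0,0,0],[60,0,0,-80,0,0,0],[60,0,0,-115,0,0,0],[60,0,0,-137,0,0,0],[60,0,0,-137,0,0,0]]
  newtons: 30

```text
clock: 2.08
tcp_pos: [0.4464, -0.1969, 0.0352]
orientation: [-0.001, 0.764, 0.645, -0.0]
force: [-0.7, -0.9, -0.7]
opening: 0.687
finger_force: 0.0
```

step_arm:
  motion:
    - [[0,0,0,0,0,0,0],[0,0,0,0,0,0,0],[0,0,0,0,0,0,0],[0,0,0,0,0,0,0],[0,0,0,0,0,0,0]]
  newtons: 30

```text
clock: 2.7
tcp_pos: [0.4475, -0.1966, 0.0356]
orientation: [0.0, 0.764, 0.645, 0.0]
force: [0.2, -0.1, -0.0]
opening: 0.205
finger_force: 0.0
```

Run:
```python
from g import *
np.set_printoptions(precision=1,suppress=True)
print("reagent",plane("top",(414,214),.062)*1e3,"vial",plane("top",(444,216),.046)*1e3)
print("timer",[plane("top",p,.018)*1e3 for p in ((333,301),(362,292),(371,320))])
st=r.state(); print(st["tcp_pos"]*1e3,st["force"],st["opening"]*87,st["finger_force"])
```

```text
reagent [ 594.3 -149.3   62. ] vial [ 597.8 -212.1   46. ]
timer [array([423. ,  -0.3,  18. ]), array([443.2, -56.4,  18. ]), array([389.6, -75.4,  18. ])]
[ 447.5 -196.6   35.6] [ 0.2 -0.1 -0. ] 17.846502631817184 0.0
```

step_arm:
  motion:
    - [[0,0,0,0,0,0,0],[0,0,0,0,0,0,0],[0,0,0,0,0,0,0],[0,0,0,10,0,0,0],[0,0,0,25,0,0,0]]

```text
clock: 3.32
tcp_pos: [0.4468, -0.1963, 0.0607]
orientation: [-0.001, 0.764, 0.645, -0.0]
force: [-0.1, -0.6, -2.0]
opening: 0.1
finger_force: 30.0
```

step_arm:
  motion:
    - [[0,5,8,0,0,0,-0.17],[0,10,16,0,0,0,-0.34],[0,15,24,0,0,0,-0.51],[0,20,32,0,0,0,-0.68],[0,25,40,0,0,0,-0.85]]

```text
clock: 3.95
tcp_pos: [0.473, -0.1565, 0.0616]
orientation: [0.0, 0.963, 0.27, 0.0]
force: [0.4, -0.4, -3.5]
opening: 0.103
finger_force: 30.0
```

step_arm:
  motion:
    - [[0,5,6,0,0,0,-0.17],[0,10,12,0,0,0,-0.34],[0,15,18,0,0,0,-0.51],[0,15,18,0,0,0,-0.555],[0,15,18,0,0,0,-0.555]]

```text
clock: 4.58
tcp_pos: [0.4878, -0.1387, 0.0614]
orientation: [0.0, 1.0, -0.001, 0.0]
force: [-0.4, 0.2, -1.8]
opening: 0.101
finger_force: 30.0
```

Run:
```python
from g import *
np.set_printoptions(precision=3,suppress=True)
s=imaging.capture("side")[130:330,250:450,::-1];t=imaging.capture("top")[180:340,330:530,::-1]
cv2.imwrite("pics/v3.png",np.hstack([cv2.resize(s,(400,400),interpolation=cv2.INTER_CUBIC),cv2.resize(t,(400,400))]))
st=r.state(); print(st["tcp_pos"]*1e3,st["force"],st["opening"]*87,st["finger_force"],st["joint_positions"])
```

```text
[ 487.642 -138.783   61.151] [-0.208 -0.29  -2.784] 8.668060023781042 29.99884490389377 [-0.433  0.122  1.965  0.     1.054  1.139]
```

View pics/v3.png

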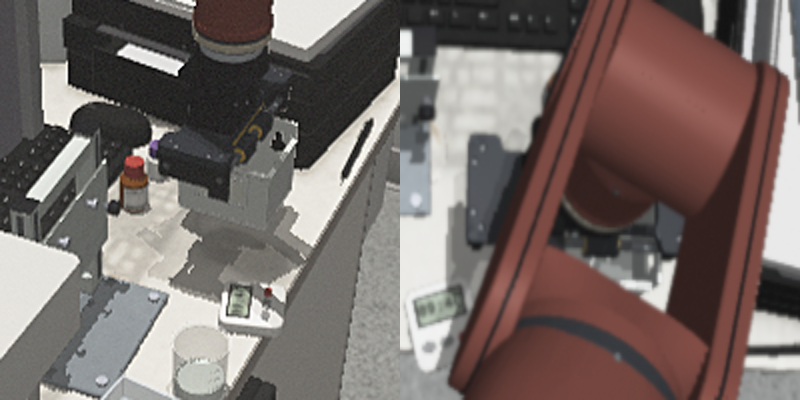

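The bin is held level and about 25 mm up, clear of the timer, bottles and printer. I'll set it down and regrip.

step_arm:
  motion:
    - [[0,0,0,-12,0,0,0],[0,0,0,-21,0,0,0],[0,0,0,-24.5,0,0,0],[0,0,0,-25,0,0,0],[0,0,0,-25,0,0,0]]

```text
clock: 5.3
tcp_pos: [0.487, -0.1385, 0.0355]
orientation: [-0.0, 1.0, -0.001, -0.001]
force: [-2.3, 1.1, 1.9]
opening: 0.101
finger_force: 30.0
```

step_arm:
  motion:
    - [[50,0,0,0,0,0,0],[50,0,0,0,0,0,0],[50,0,0,0,0,0,0],[50,0,0,0,0,0,0],[50,0,0,0,0,0,0]]

```text
clock: 5.92
tcp_pos: [0.4874, -0.1386, 0.0355]
orientation: [0.0, 1.0, -0.001, 0.0]
force: [-0.7, 0.5, -0.1]
opening: 0.542
finger_force: 0.0
```

step_arm:
  motion:
    - [[50,0,0,30,0,0,0],[50,0,0,75,0,0,0],[50,0,0,120,0,0,0],[50,-50,0,130,0,0,0.1],[50,-110,0,130,0,0,0.28]]

```text
clock: 6.55
tcp_pos: [0.3775, -0.1392, 0.1672]
orientation: [0.001, 0.99, 0.142, 0.001]
force: [-1.1, -0.7, 0.3]
opening: 0.575
finger_force: 0.0
```

Run:
```python
from g import *
np.set_printoptions(precision=3,suppress=True)
s=imaging.capture("side");t=imaging.capture("top")
cv2.imwrite("pics/s4.png",s[:,:,::-1]);cv2.imwrite("pics/t4.png",t[:,:,::-1])
cv2.imwrite("pics/v4.png",np.hstack([cv2.resize(s[175:275,320:420,::-1],(400,400),interpolation=cv2.INTER_CUBIC),cv2.resize(t[200:300,380:480,::-1],(400,400),interpolation=cv2.INTER_CUBIC)]))
st=r.state(); print(st["tcp_pos"]*1e3,st["force"],st["opening"]*87,st["finger_force"],st["joint_positions"])
```

```text
[ 372.198 -137.081  163.927] [ 0.568 -0.498  0.765] 49.75566772032587 0.0 [-0.552 -0.305  2.147 -0.001  1.303  0.738]
```

View pics/v4.png

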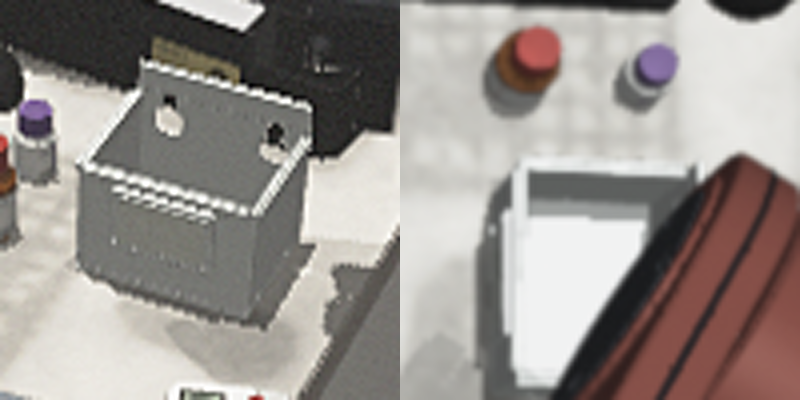

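The side crop shows the bin upright, with its front facing +y. Back top corners are at (143,62) and (311,107), front rim corners at (80,163) and (258,212), and base front corners at (80,268) and (265,325).

Run:
```python
from g import *
np.set_printoptions(precision=1,suppress=True)
S4=lambda x,y:(320+x/4-.37,175+y/4-.37)
for k,p,z in [("bB+",(143,62),92),("bB-",(311,107),92),("bF+",(80,163),74),("bF-",(258,212),74),("base+",(80,268),0),("base-",(265,325),0)]: print(k,plane("side",S4(*p),z/1e3)*1e3)
T4=lambda x,y:(380+x/4-.37,200+y/4-.37)
for k,p,z in [("B+",(518,160),92),("B-",(697,165),92),("F+",(503,385),74)]: print("top",k,plane("top",(380+(p[0]-400)/4-.37,200+p[1]/4-.37),z/1e3)*1e3)
```

```text
bB+ [ 537.2 -221.1   92. ]
bB- [ 436.8 -221.4   92. ]
bF+ [ 538.9 -139.8   74. ]
bF- [ 435.7 -141.4   74. ]
base+ [ 537.6 -142.     0. ]
base- [ 425.8 -141.    -0. ]
top B+ [ 535.6 -134.5   92. ]
top B- [ 537.3 -218.2   92. ]
top F+ [ 433.  -131.8   74. ]
```

step_arm:
  motion:
    - [[50,10,-6,0,0,0,0.18],[50,20,-12,0,0,0,0.36],[50,30,-18,0,0,0,0.54],[50,40,-24,0,0,0,0.72],[50,50,-30,0,0,0,0.9]]

```text
clock: 7.28
tcp_pos: [0.4281, -0.1689, 0.1656]
orientation: [0.0, 0.83, 0.558, 0.0]
force: [-0.6, -0.5, 0.1]
opening: 0.572
finger_force: 0.0
```

step_arm:
  motion:
    - [[50,4,-1,0,0,0,0.18],[50,8,-2,0,0,0,0.36],[50,10,-2,0,0,0,0.39],[50,10,-2,0,0,0,0.39],[50,10,-2,0,0,0,0.39]]

```text
clock: 7.9
tcp_pos: [0.4373, -0.1706, 0.1655]
orientation: [-0.0, 0.709, 0.705, -0.0]
force: [-0.2, 0.5, 0.4]
opening: 0.574
finger_force: 0.0
```

```bash
cat > st.py <<'E'
from g import *
from scipy.spatial.transform import Rotation as R
np.set_printoptions(precision=2,suppress=True)
def show():
    s=r.state(); q=s["orientation"]; m=R.from_quat([q[1],q[2],q[3],q[0]]).as_matrix()
    print("t",round(s["clock"],2),"tcp",s["tcp_pos"]*1e3,"yang",round(float(np.arctan2(m[1,1],m[0,1])),4),"z",m[:,2],"F",s["force"],"M",s["torque"],"op",round(s["opening"]*87,1),s["finger_force"])
if __name__=="__main__": show()
E
python3 st.py
```

```text
t 7.9 tcp [ 437.33 -170.56  165.5 ] yang -0.005 z [-0.  0. -1.] F [-0.16  0.5   0.44] M [ 0.05 -0.08 -0.04] op 49.9 0.0
```

step_arm:
  motion:
    - [[50,0,0,-45,0,0,0],[50,0,0,-85,0,0,0],[50,0,0,-115,0,0,0],[50,0,0,-132,0,0,0],[50,0,0,-132,0,0,0]]

```text
clock: 8.52
tcp_pos: [0.4366, -0.1702, 0.0327]
orientation: [-0.001, 0.708, 0.706, -0.0]
force: [0.6, 0.6, 0.9]
opening: 0.568
finger_force: 0.0
```

step_arm:
  motion:
    - [[0,0,0,0,0,0,0],[0,0,0,0,0,0,0],[0,0,0,0,0,0,0],[0,0,0,0,0,0,0],[0,0,0,0,0,0,0]]
  newtons: 45

```text
clock: 9.15
tcp_pos: [0.4375, -0.1707, 0.0337]
orientation: [0.0, 0.708, 0.706, 0.0]
force: [0.8, -1.2, 0.2]
opening: 0.093
finger_force: 0.0
```

step_arm:
  motion:
    - [[0,0,0,0,0,0,0],[0,0,0,0,0,0,0],[0,0,0,0,0,0,0],[0,0,0,0,0,0,0],[0,0,0,0,0,0,0]]

```text
clock: 9.78
tcp_pos: [0.4375, -0.1707, 0.0336]
orientation: [0.0, 0.708, 0.706, 0.0]
force: [0.5, -0.3, 1.2]
opening: 0.042
finger_force: 45.0
```

```bash
python3 st.py
```

```text
t 9.78 tcp [ 437.5  -170.65   33.61] yang -0.003 z [ 0. -0. -1.] F [ 0.5  -0.32  1.18] M [ 0.   -0.15  0.05] op 3.7 45.000053979456425
```

Run:
```python
from st import *
th=.048;ex=np.array([np.cos(th),np.sin(th),0]);ey=np.array([-np.sin(th),np.cos(th),0]);P={}
for n,cs in (("top",[(284,218),(321,218)]),("side",[(281,250),(296,231)])):
    g=cv2.imread(f"pics/{n}0.png").astype(float)
    for k,(u,v) in zip("LR",cs):
        w=g[v-6:v+7,u-6:u+7,0]; w=w-np.median(w)-25; w[w<0]=0   # blue channel, studs bluish
        yy,xx=np.mgrid[v-6:v+7,u-6:u+7]
        lab=cv2.connectedComponentsWithStats((w>0).astype(np.uint8)); i=1+lab[2][1:,4].argmax(); w=np.where(lab[1]==i,w,0)
        P[n,k]=np.array([(w*xx).sum(),(w*yy).sum()])/w.sum(); print(n,k,P[n,k],lab[2][i]); print(w.astype(int)) if k=="L" else 0
for k in "LR":
    X=tri(P["top",k],P["side",k]); print(k,X*1e3,proj("top",X)-P["top",k],proj("side",X)-P["side",k])
```

```text
top L [284.48 217.58] [ 3  3  7  6 31]
[[ 0  0  0  0  0  0  0  0  0  0  0  0  0]
 [ 0  0  0  0  0  0  0  0  0  0  0  0  0]
 [ 0  0  0  0  0  0  0  0  0  0  0  0  0]
 [ 0  0  0  0  0 20 48 54 20  0  0  0  0]
 [ 0  0  0  0  0 23 81 90 46  0  0  0  0]
 [ 0  0  0  0  0 31 84 93 52  0  0  0  0]
 [ 0  0  0  0 26 57 88 94 65 19  0  0  0]
 [ 0  0  0  5 47 62 74 76 61 31  0  0  0]
 [ 0  0  0  0 19 20 21 21 18  4  0  0  0]
 [ 0  0  0  0  0  0  0  0  0  0  0  0  0]
 [ 0  0  0  0  0  0  0  0  0  0  0  0  0]
 [ 0  0  0  0  0  0  0  0  0  0  0  0  0]
 [ 0  0  0  0  0  0  0  0  0  0  0  0  0]]
top R [320.8  217.03] [ 3  2  7  6 31]
side L [278.3  255.25] [ 0  9 12  4 30]
[[  0   0   0   0   0   0   0   0   0   0   0   0   0]
 [  0   0   0   0   0   0   0   0   0   0   0   0   0]
 [  0   0   0   0   0   0   0   0   0   0   0   0   0]
 [  0   0   0   0   0   0   0   0   0   0   0   0   0]
 [  0   0   0   0   0   0   0   0   0   0   0   0   0]
 [  0   0   0   0   0   0   0   0   0   0   0   0   0]
 [  0   0   0   0   0   0   0   0   0   0   0   0   0]
 [  0   0   0   0   0   0   0   0   0   0   0   0   0]
 [  0   0   0   0   0   0   0   0   0   0   0   0   0]
 [ 36  11  18   0   0   0   0   0   0   0   0   0   0]
 [114  93  95  31   6  12   0   0   0   0   0   0   0]
 [101 103 108 112  94  94  31  28  13   0   0   0   0]
 [ 98 101 101 101 104 105 110 112  94  29  34   8   0]]
side R [295.82 230.69] [ 3  4  6  5 18]
L [558.    96.32 128.61] [-0.17 -0.7 ] [0.66 0.22]
R [556.68  30.93 142.64] [0.04 0.18] [-0.16 -0.05]
```

step_arm:
  motion:
    - [[0,0,0,30,0,0,0],[0,0,0,70,0,0,0],[0,0,0,106,0,0,0.15],[0,0,0,106,0,0,0.32],[0,0,0,106,0,0,0.49]]

```text
clock: 10.4
tcp_pos: [0.4369, -0.1705, 0.1394]
orientation: [-0.0, 0.513, 0.858, -0.0]
force: [-0.6, 0.4, -2.4]
opening: 0.044
finger_force: 45.0
```

step_arm:
  motion:
    - [[0,0,10,0,0,0,0.17],[0,0,20,0,0,0,0.34],[0,0,30,0,0,0,0.51],[0,0,40,0,0,0,0.68],[0,0,50,0,0,0,0.85]]

```text
clock: 11.02
tcp_pos: [0.4365, -0.1201, 0.1386]
orientation: [-0.001, 0.114, 0.993, 0.0]
force: [-0.1, -0.6, -2.5]
opening: 0.044
finger_force: 45.0
```

step_arm:
  motion:
    - [[0,0,30,0,0,0,0.15],[0,0,65,0,0,0,0.282],[0,5,100,0,0,0,0.282],[0,15,125,0,0,0,0.282],[0,20,129,0,0,0,0.282]]

```text
clock: 11.65
tcp_pos: [0.4569, 0.0096, 0.1388]
orientation: [-0.001, -0.025, 1.0, 0.0]
force: [-0.3, -0.1, -2.9]
opening: 0.04
finger_force: 45.0
```

step_arm:
  motion:
    - [[0,10,0,-12,0,0,0],[0,20,0,-23.5,0,0,0],[0,20,0,-23.5,0,0,0]]

```text
clock: 12.02
tcp_pos: [0.4765, 0.0077, 0.1147]
orientation: [-0.002, -0.024, 1.0, 0.0]
force: [-0.4, 0.2, -3.0]
opening: 0.042
finger_force: 45.0
```

```bash
python3 st.py
```

```text
t 12.03 tcp [476.48   7.74 114.69] yang 1.6185 z [-0. -0. -1.] F [-0.43  0.17 -3.01] M [-0.03 -0.08  0.01] op 3.7 45.00121685676277
```

step_arm:
  motion:
    - [[0,5,0,0,0,0,0],[0,10,0.5,0,0,0,0],[0,14,0.7,0,0,0,0],[0,17,1,0,0,0,0],[0,17,1,0,0,0,0]]

```text
clock: 12.65
tcp_pos: [0.4946, 0.0094, 0.1161]
orientation: [0.0, -0.024, 1.0, -0.0]
force: [-0.7, 0.3, -3.7]
opening: 0.044
finger_force: 45.0
```

```bash
python3 st.py
```

```text
t 12.65 tcp [494.57   9.41 116.1 ] yang 1.6191 z [ 0. -0. -1.] F [-0.69  0.29 -3.73] M [-0.09 -0.14 -0.  ] op 3.9 45.00126122497022
```

step_arm:
  motion:
    - [[0,1.5,0.1,0,0,0,0],[0,3,0.2,0,0,0,0],[0,4.5,0.3,0,0,0,0],[0,6,0.3,0,0,0,0],[0,6,0.3,0,0,0,0]]

```text
clock: 13.28
tcp_pos: [0.5005, 0.0097, 0.116]
orientation: [0.0, -0.024, 1.0, -0.0]
force: [-0.1, 0.5, -2.6]
opening: 0.039
finger_force: 45.0
```

step_arm:
  motion:
    - [[0,1,0,0,0,0,0],[0,2,0.1,0,0,0,0],[0,2,0.1,0,0,0,0]]

```text
clock: 13.65
tcp_pos: [0.5025, 0.0098, 0.1161]
orientation: [0.0, -0.024, 1.0, -0.0]
force: [0.7, 0.0, -2.5]
opening: 0.046
finger_force: 45.0
```

step_arm:
  motion:
    - [[0,1,0,0,0,0,0],[0,2,0.1,0,0,0,0],[0,2,0.1,0,0,0,0]]

```text
clock: 14.02
tcp_pos: [0.5045, 0.0099, 0.116]
orientation: [0.0, -0.024, 1.0, -0.0]
force: [0.2, -0.7, -2.6]
opening: 0.049
finger_force: 45.0
```

step_arm:
  motion:
    - [[0,1,0,0,0,0,0],[0,2,0.1,0,0,0,0],[0,2,0.1,0,0,0,0]]

```text
clock: 14.4
tcp_pos: [0.5065, 0.0099, 0.1161]
orientation: [0.0, -0.024, 1.0, -0.0]
force: [0.4, -0.4, -2.5]
opening: 0.042
finger_force: 45.0
```

step_arm:
  motion:
    - [[0,1,0,0,0,0,0],[0,2,0.1,0,0,0,0],[0,2,0.1,0,0,0,0]]

```text
clock: 14.78
tcp_pos: [0.5085, 0.01, 0.1161]
orientation: [0.0, -0.024, 1.0, -0.0]
force: [-0.6, -0.2, -2.6]
opening: 0.047
finger_force: 45.0
```

step_arm:
  motion:
    - [[0,1,0,0,0,0,0],[0,1.5,0.1,0,0,0,0],[0,1.5,0.1,0,0,0,0]]

```text
clock: 15.15
tcp_pos: [0.5099, 0.0102, 0.116]
orientation: [-0.0, -0.024, 1.0, 0.0]
force: [-0.6, 0.6, -3.1]
opening: 0.038
finger_force: 45.0
```

step_arm:
  motion:
    - [[0,0.5,0,0,0,0,0],[0,1,0,0,0,0,0],[0,1,0,0,0,0,0]]

```text
clock: 15.52
tcp_pos: [0.511, 0.0102, 0.1161]
orientation: [0.0, -0.024, 1.0, -0.0]
force: [0.2, 0.0, -2.4]
opening: 0.039
finger_force: 45.0
```

step_arm:
  motion:
    - [[0,0.5,0,0,0,0,0],[0,1,0,0,0,0,0],[0,1,0,0,0,0,0]]

```text
clock: 15.9
tcp_pos: [0.5116, 0.01, 0.1159]
orientation: [-0.0, -0.024, 1.0, -0.0]
force: [-2.4, -1.4, -1.8]
opening: 0.043
finger_force: 45.0
```

```bash
python3 st.py
```

```text
t 15.9 tcp [511.55  10.04 115.89] yang 1.6192 z [-0. -0. -1.] F [-2.38 -1.42 -1.83] M [-0.15  0.15  0.1 ] op 3.8 45.00602622516453
```

Contact comes at the plate face (d≈0), so both heads are through the keyholes. I'll back off 1.5 mm and lower.

step_arm:
  motion:
    - [[0,-1,0,0,0,0,0],[0,-1.5,0,-1,0,0,0],[0,-1.5,0,-2,0,0,0],[0,-1.5,0,-3,0,0,0],[0,-1.5,0,-3,0,0,0]]

```text
clock: 16.52
tcp_pos: [0.5104, 0.0102, 0.1129]
orientation: [-0.0, -0.024, 1.0, 0.0]
force: [-0.8, -0.3, -2.4]
opening: 0.042
finger_force: 45.0
```

step_arm:
  motion:
    - [[0,0,0,-1,0,0,0],[0,0,0,-2,0,0,0],[0,0,0,-3,0,0,0],[0,0,0,-3,0,0,0]]

```text
clock: 17.02
tcp_pos: [0.5103, 0.0102, 0.1099]
orientation: [-0.0, -0.024, 1.0, 0.0]
force: [-0.7, 0.4, -2.7]
opening: 0.039
finger_force: 45.0
```

step_arm:
  motion:
    - [[0,0,0,-0.7,0,0,0],[0,0,0,-1.4,0,0,0],[0,0,0,-2,0,0,0],[0,0,0,-2,0,0,0]]

```text
clock: 17.52
tcp_pos: [0.5103, 0.0102, 0.1079]
orientation: [-0.0, -0.024, 1.0, 0.0]
force: [-0.0, -0.3, -1.8]
opening: 0.047
finger_force: 45.0
```

```bash
python3 st.py
```

```text
t 17.52 tcp [510.32  10.19 107.94] yang 1.619 z [-0.  0. -1.] F [-0.03 -0.28 -1.79] M [ 0.01 -0.14 -0.01] op 4.1 45.00122741796076
```

step_arm:
  motion:
    - [[0,0,0,-0.7,0,0,0],[0,0,0,-1.4,0,0,0],[0,0,0,-2,0,0,0],[0,0,0,-2,0,0,0]]

```text
clock: 18.02
tcp_pos: [0.5103, 0.0102, 0.1059]
orientation: [-0.0, -0.024, 1.0, 0.0]
force: [0.3, 0.4, -3.3]
opening: 0.047
finger_force: 45.0
```

step_arm:
  motion:
    - [[0,0,0,-0.5,0,0,0],[0,0,0,-1,0,0,0],[0,0,0,-1.5,0,0,0],[0,0,0,-1.5,0,0,0]]

```text
clock: 18.52
tcp_pos: [0.5103, 0.0102, 0.1045]
orientation: [-0.0, -0.024, 1.0, 0.0]
force: [0.3, -0.3, -2.9]
opening: 0.038
finger_force: 45.0
```

step_arm:
  motion:
    - [[0,0,0,-0.5,0,0,0],[0,0,0,-1,0,0,0],[0,0,0,-1,0,0,0]]

```text
clock: 18.9
tcp_pos: [0.5104, 0.0102, 0.1035]
orientation: [-0.0, -0.024, 1.0, -0.0]
force: [0.4, 0.9, -2.7]
opening: 0.045
finger_force: 45.0
```

```bash
python3 st.py
```

```text
t 18.9 tcp [510.35  10.17 103.49] yang 1.619 z [-0. -0. -1.] F [ 0.41  0.94 -2.71] M [-0.02 -0.14  0.02] op 3.9 45.0012725405395
```

step_arm:
  motion:
    - [[0,0,0,-0.5,0,0,0],[0,0,0,-1,0,0,0],[0,0,0,-1,0,0,0]]

```text
clock: 19.27
tcp_pos: [0.5103, 0.0102, 0.1025]
orientation: [-0.0, -0.024, 1.0, 0.0]
force: [0.2, 0.3, -2.0]
opening: 0.045
finger_force: 45.0
```

step_arm:
  motion:
    - [[0,0,0,-0.5,0,0,0],[0,0,0,-1,0,0,0],[0,0,0,-1,0,0,0]]

```text
clock: 19.65
tcp_pos: [0.5103, 0.0102, 0.1015]
orientation: [-0.0, -0.024, 1.0, 0.0]
force: [-0.3, -0.8, -2.6]
opening: 0.044
finger_force: 45.0
```

step_arm:
  motion:
    - [[0,0,0,-0.5,0,0,0],[0,0,0,-1,0,0,0],[0,0,0,-1,0,0,0]]

```text
clock: 20.02
tcp_pos: [0.5104, 0.0102, 0.1005]
orientation: [-0.0, -0.024, 1.0, -0.0]
force: [-0.3, 0.1, -3.4]
opening: 0.041
finger_force: 45.0
```

```bash
python3 st.py
```

```text
t 20.02 tcp [510.37  10.18 100.5 ] yang 1.619 z [-0. -0. -1.] F [-0.32  0.08 -3.35] M [-0.01 -0.13 -0.  ] op 3.6 45.001304782927036
```

step_arm:
  motion:
    - [[0,0,0,-0.5,0,0,0],[0,0,0,-1,0,0,0],[0,0,0,-1,0,0,0]]

```text
clock: 20.4
tcp_pos: [0.5106, 0.0102, 0.0998]
orientation: [0.0, -0.024, 1.0, -0.0]
force: [-0.8, -0.1, -1.3]
opening: 0.042
finger_force: 45.0
```

step_arm:
  motion:
    - [[0,0,0,-0.5,0,0,0],[0,0,0,-1,0,0,0],[0,0,0,-1,0,0,0]]

```text
clock: 20.78
tcp_pos: [0.5108, 0.0101, 0.0993]
orientation: [0.001, -0.024, 1.0, -0.0]
force: [-3.6, -0.1, 6.3]
opening: 0.045
finger_force: 45.0
```

```bash
python3 st.py
```

```text
t 20.77 tcp [510.85  10.14  99.34] yang 1.619 z [ 0. -0. -1.] F [-3.64 -0.13  6.33] M [ 0.31 -0.03  0.09] op 3.9 45.000657266937196
```

Both studs carry load: the force sits about 36 mm from the tool, between the two studs. Now the tug: a little further down, held for about 0.6 s.

step_arm:
  motion:
    - [[0,-0.3,0,-0.4,-0.003,0,0],[0,-0.3,0,-0.4,-0.003,0,0]]

```text
clock: 21.02
tcp_pos: [0.5109, 0.0101, 0.0993]
orientation: [0.001, -0.024, 1.0, -0.002]
force: [-3.5, -0.3, 7.0]
opening: 0.041
finger_force: 45.0
```

```bash
python3 st.py
```

```text
t 21.02 tcp [510.87  10.06  99.3 ] yang 1.619 z [ 0. -0. -1.] F [-3.46 -0.3   7.04] M [ 0.38 -0.06  0.04] op 3.6 45.00250332523137
```

step_arm:
  motion:
    - [[0,-0.2,0,-0.4,-0.002,0,0],[0,-0.2,0,-0.4,-0.002,0,0],[0,-0.2,0,-0.4,-0.002,0,0]]

```text
clock: 21.4
tcp_pos: [0.5109, 0.01, 0.0992]
orientation: [0.001, -0.024, 1.0, -0.003]
force: [-3.8, -0.7, 8.3]
opening: 0.04
finger_force: 45.0
```

step_arm:
  motion:
    - [[0,0,0,0,0,0,0],[0,0,0,0,0,0,0],[0,0,0,0,0,0,0]]

```text
clock: 21.78
tcp_pos: [0.511, 0.01, 0.0992]
orientation: [0.001, -0.024, 1.0, -0.003]
force: [-4.0, -0.6, 8.3]
opening: 0.04
finger_force: 45.0
```

```bash
python3 st.py
```

```text
t 21.77 tcp [510.95   9.98  99.24] yang 1.6188 z [ 0.   -0.01 -1.  ] F [-4.02 -0.6   8.33] M [ 0.44 -0.1   0.12] op 3.5 45.00425550795626
```

step_arm:
  motion:
    - [[0,0,0,-0.4,0,0,0],[0,0,0,-0.4,0,0,0],[0,0,0,-0.4,0,0,0],[0,0,0,-0.4,0,0,0],[0,0,0,-0.4,0,0,0]]

```text
clock: 22.4
tcp_pos: [0.5111, 0.0099, 0.0991]
orientation: [0.001, -0.024, 1.0, -0.003]
force: [-4.6, -0.9, 10.5]
opening: 0.043
finger_force: 45.0
```

```bash
python3 st.py
```

```text
t 22.4 tcp [511.08   9.94  99.14] yang 1.6189 z [ 0.   -0.01 -1.  ] F [-4.59 -0.86 10.46] M [0.47 0.   0.09] op 3.8 45.00454809400253
```

step_arm:
  motion:
    - [[0,0.2,0,0.7,0.002,0,0],[0,0.4,0,1.4,0.004,0,0],[0,0.5,0,1.9,0.005,0,0],[0,0.5,0,1.9,0.005,0,0]]

```text
clock: 22.9
tcp_pos: [0.5107, 0.0102, 0.0994]
orientation: [0.0, -0.024, 1.0, -0.0]
force: [-1.3, 0.0, 4.2]
opening: 0.042
finger_force: 45.0
```

```bash
python3 st.py
```

```text
t 22.9 tcp [510.69  10.18  99.42] yang 1.619 z [ 0.  0. -1.] F [-1.3   0.05  4.21] M [ 0.2  -0.24  0.03] op 3.7 44.999928027391434
```

Ease another 0.4 mm, then open.

step_arm:
  motion:
    - [[0,0,0,0.4,0,0,0],[0,0,0,0.4,0,0,0]]

```text
clock: 23.15
tcp_pos: [0.5105, 0.0102, 0.0996]
orientation: [0.0, -0.024, 1.0, -0.0]
force: [0.0, 0.5, 2.7]
opening: 0.043
finger_force: 45.0
```

step_arm:
  motion:
    - [[8,0,0,0,0,0,0],[14,0,0,0,0,0,0],[22,0,0,0,0,0,0],[30,0,0,0,0,0,0],[36,0,0,0,0,0,0]]

```text
clock: 23.78
tcp_pos: [0.5104, 0.0102, 0.0996]
orientation: [-0.0, -0.024, 1.0, -0.0]
force: [1.1, -0.1, 0.3]
opening: 0.364
finger_force: 0.0
```

```bash
python3 st.py
```

```text
t 23.77 tcp [510.36  10.18  99.61] yang 1.6191 z [-0. -0. -1.] F [ 1.08 -0.14  0.32] M [ 0.11 -0.13 -0.  ] op 31.7 0.0
```

step_arm:
  motion:
    - [[36,0,0,10,0,0,0],[36,0,0,35,0,0,0],[36,0,0,75,0,0,0],[36,-10,0,110,0,0,0],[36,-50,-40,120,0,0,0]]

```text
clock: 24.4
tcp_pos: [0.4626, -0.0294, 0.2237]
orientation: [0.003, -0.026, 1.0, -0.001]
force: [0.8, -1.9, 0.2]
opening: 0.417
finger_force: 0.0
```

step_arm:
  motion:
    - [[36,-30,-60,0,0,0,0],[36,-50,-110,0,0,0,0],[36,-60,-160,0,0,0,0],[36,-60,-200,0,0,0,0],[36,-60,-200,0,0,0,0]]

```text
clock: 25.02
tcp_pos: [0.4001, -0.2322, 0.2205]
orientation: [0.0, -0.022, 1.0, -0.001]
force: [-0.2, 0.9, -1.3]
opening: 0.415
finger_force: 0.0
```

Run:
```python
from st import *
show()
s=imaging.capture("side");t=imaging.capture("top")
cv2.imwrite("pics/v5.png",np.hstack([cv2.resize(s[190:340,250:400,::-1],(400,400),interpolation=cv2.INTER_CUBIC),cv2.resize(t[180:340,240:400,::-1],(400,400),interpolation=cv2.INTER_CUBIC)]))
```

```text
t 25.02 tcp [ 400.05 -232.23  220.49] yang 1.6151 z [ 0. -0. -1.] F [-0.21  0.95 -1.27] M [ 0.09 -0.11 -0.03] op 36.1 0.0
```

View pics/v5.png

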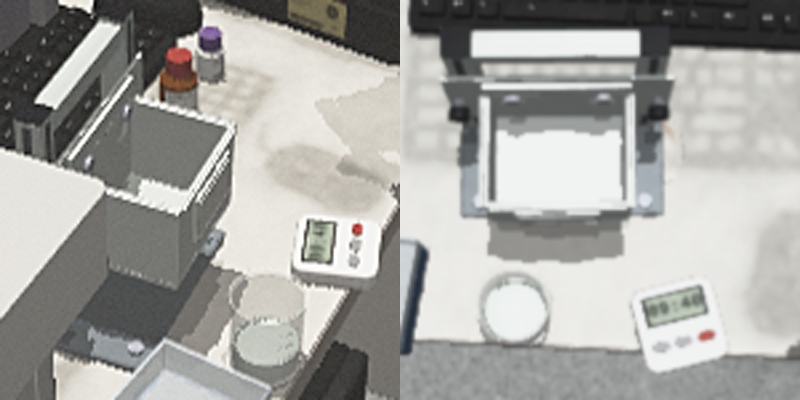

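The bin hangs level on the plate, with both stud heads visible inside it (side crop (88,162) and (124,110); top crop (510,98) and (600,98)). It is clear of the bench, and the timer, beaker and bottles have not moved.

```bash
python3 -c "
from plant import r
print(r.hand_in())"
```

```text
the job is handed in; nothing more can be done
None
```

The bin hangs level on both studs, clear of the bench. I tugged it down at about 10 N for about 0.6 s before releasing it, and the job was handed in at about 25 s on the robot's clock.

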